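Open the tile press and load its plaster mould

ROBOT

A 6-joint arm with a two-finger parallel gripper is mounted at the origin on the work surface. World frame = base frame: x ahead of the robot, y to its left, z up, the work surface at z = 0. Lengths are in mm, angles in rad, forces in N, time in s.
With the tool pointing down it reaches from about 350 to 875 mm from the base axis. Payload 4.2 kg.
Tool frame: the origin (TCP) lies at the very end of the fingers, on their centre line; the grasp point (between the pads) lies 19 mm behind it; z points along the fingers, y is the line along which they close (so a half turn about z gives the same grasp; the last joint's range is limited). The gripper opens to 85 mm and grips with 20 to 120 N. Pads are 22 mm wide; open, the fingers measure 114 mm over their backs; the gripper's body (76 mm by 85 mm) begins 54 mm behind the grasp point. The pads swing forward as they close: fully open they stand 13 mm farther back than shut.
Start: joints at [1.56, 0.385, 0.008, 0, -1.194, -0.259], TCP at [166.555, 602.378, 231.312] pointing down, gripper open.
Joint ranges: [-3.14, 3.14], [-1.21, 2.06], [-1.07, 1.41], [-3.16, 2.05], [-2.99, -0.16], [-3.1, 3.1]. Speed limits (rad/s): [2.79, 2.79, 3.14, 3.14, 3.14, 3.14].

INTERFACE

Orientations are given as a unit quaternion [x, y, z, w].
In Python, from bench import arm, optics gives the robot as it stands. The module is installed in compiled form; this text tells all that it offers.
- The arm moves only by the tool step_arm, never from a script. Its argument "motion" is a list of rows, each an object with "dr": the turn, a rotation vector about the tool's x, y, z in units of 8 degrees (1.0 is 8 degrees), a list of three; "slide": the shift along the tool's x, y, z in mm, a list of three; "jaw": the finger opening in mm, from 0 to 85.4. A call has exactly 8 rows; each row is the pose to reach, as a shift and turn from the pose commanded when the call began, along the tool's axes at that moment; what a row does not reach only later rows make up. A row lasts 1/8 s, in which the tool goes at most 62.5 mm and 10.7 degrees, less where a joint would pass 70% of its speed; a pose out of reach is approached as far as the arm can. A call with a gripper value outside its range is refused whole. The fingers move at their own pace and stop on an object; the grip force is fixed at half the most. Time passes only in rows, so rows that repeat a pose let the fingers close, or fill a call up. It gives the time, the measured TCP pose, the force, the opening and the grip force at its end, in the units of the state.
- arm.read_state(): the state, without advancing time (a new reading comes with each control period).
- optics.get_image(name): name is "scene" or "top" or "wrist"; returns the picture (420x560x3 uint8, blue, green, red); there is no depth.
- optics.camera_info(name): a dict with "camera_matrix" (3x3 intrinsics, pixels), "k1" (the pictures are not rectified: a ray, as slopes to the right and down, at radius r is drawn at 1 + k1 r^2 times it, then the intrinsics apply), "view" (4x4, takes a point from world to camera coordinates); the wrist camera has in their place "T_tool_cam" (4x4, takes a point from camera to tool coordinates, whose origin is the TCP and whose axes are the flange's). Camera axes: x right, y up, looking along -z (the intrinsics and any distortion apply to the point x, -y, -z); pixel columns grow to the right and rows downward; lengths in mm; the calibration is good to about 2 mm. A picture is of the moment at which its call begins: read the wrist's pose just before it. camera_info takes no time and is no camera call.
- arm.job_done(): hands the job in; it is judged then, once.
The state is a dict: "clock": time; "joints": joint angles; "joint_vel": joint speeds; "joint_efforts": joint torques, N m; "position": TCP position; "ee_rot": TCP orientation; "contact_force": force on the tool from outside, world axes, zero at the start; "wrist_torque": the same for the moment, N m; "gripper_width": finger opening in mm; "grasp_force": force on a finger pad.
Only numpy, scipy, OpenCV 4.12 (cv2) and the standard library are available. Lean on these libraries where they do the work, as an engineer would, in place of code of your own. Each camera call takes 0.05 s, during which the arm holds its last target. There are 200 camera calls.

TASK

Load the plaster mould into the tile press. First wind the pressing plate all the way up with the T-handle on top; nobody knows whether this spindle has a left- or right-hand thread today, so try it and feel which way it gives. Then lay the mould flat on the press's front apron, lengthwise and square to the entrance, let go of it, and from behind push it under the raised plate until it meets the back stop, leaving the other things on the bench where they are.

Things in the scene. Friction and masses are not known exactly. Their poses are not given: they have to be found in the camera images.
- press: Bench tile press in grey paint, fixed to the table. Origin: on the table directly below the spindle axis; its x axis points through the press from the entrance to the back stop; z up. Flat bed 150 mm wide, from x = -190 to +45 mm, top at z = 20 mm; the front of it (x = -190 to -80 mm) is the open apron.
- entrance (a point): Middle of the tunnel's mouth, on the bed's top, press x = -78 mm. Here two steel guides 12 mm high begin: flared, 104 mm apart inside at the mouth, narrowing to 76 mm apart by press x = -47 mm, then straight to x = +33 mm.
- back_stop (a point): Middle of the front face of the back stop, at the bed's top, press x = +30 mm: a steel bar across the bed, 22 mm high. The mould's far end meets it.
- hub_top (a point): Centre of the top of the round steel hub (radius 36 mm) on the crossbeam, 157 mm above the table. Crossbeam: underside 110 mm, top 135 mm above the table, press x = -25 to +25 mm, y = -67 to +67 mm; its two uprights stand at press y = 48 to 66 mm either side, x = -22 to +22 mm.
- screw (a joint): Angle of T-handle and spindle (rad), about 0 with the plate down, positive anticlockwise from above. Only one direction works in each start, hidden: that way it turns 2.0 rad to its end, friction about 0.15 Nm, and stays where left; the other way it comes up solid at 0.15 to 0.25 rad from zero, however hard it is forced. Let go and take it again on the way if the wrist cannot make 2.0 rad.
- handle (a point): Middle of the steel T-handle's cross bar, on the spindle axis, 186 mm above the table. The bar is 96 mm long, 16 mm wide, 18 mm high, its length along this point's y axis (turns with the handle; across the tunnel when joint screw is 0). 20 mm of free height between bar and hub.
- plate (a joint): Rise of the aluminium pressing plate (m): 0 down (12 mm gap over the bed), 0.020 fully up (32 mm gap). The plate is 62 mm long (press x = -35 to +27 mm), 66 mm wide. It rises evenly as the screw turns the working way, 10 mm per rad, and stays up where the screw is left.
- mould: White plaster mould, a flat slab 120 mm long (its x), 60 mm wide (its y), 22 mm thick, about 0.3 kg, lying loose on the table with its patterned face up; both ends are alike. Origin: centre of its underside. Pushed home in the press its near end is at press x = -90 mm.
- glaze_cup: Bystander: white ceramic cup, 80 mm wide, 85 mm high. Origin at the centre of its underside.
- slip_jar: Bystander: grey jar with white cap, 72 mm wide, 95 mm high. Origin at the centre of its underside.
- pan: Bystander: aluminium pan, 150 mm wide, 55 mm high. Origin at the centre of its underside.
- rib: Bystander: spatula-like smoothing tool, 190 mm long, lying on the table along its x. Origin at the centre of its underside.

How it is judged (in metres and radians):
On the way, in this order (a step that is already met when the one before it is completed fails the run):
1. the pressing plate is wound up (at least 15 of its 20 mm) (value of joint plate above 0.015 m), for 0.2 s.
2. the mould lies flat and lengthwise on the bed in front of the plate, let go (x of mould in the frame of press between -0.165 and -0.06 m and y of mould in the frame of press between -0.03 and 0.03 m and z of mould in the frame of press between 0.014 and 0.026 m and angle between the x axis of mould and the x axis of press, either way round below 0.3 rad and angle between mould's own z axis and vertical below 0.1 rad and contact force between the fingers and mould below 0.1 N and linear speed of mould below 0.02 m/s), for 0.2 s.
At the end, for the whole second after the job is handed in: The mould lies flat on the bed under the raised plate (plate still at least 15 mm up), its far end within 7 mm of the back stop, between the guides and within 0.17 rad of square, at rest (x of mould in the frame of press between -0.037 and -0.02 m and y of mould in the frame of press between -0.014 and 0.014 m and z of mould in the frame of press between 0.014 and 0.026 m and angle between the x axis of mould and the x axis of press, either way round below 0.17 rad and angle between mould's own z axis and vertical below 0.06 rad and linear speed of mould below 0.01 m/s and value of joint plate above 0.015 m); the robot touches nothing.
It fails at once if a bystander (cup, jar, pan or smoothing tool) is moved more than 30 mm (distance of any of glaze_cup, slip_jar, pan, rib from where it was at the start of the episode above 0.03 m).
It also fails if it takes over 72 s, if anything falls off the work surface, if the arm or the gripper's body presses on something with over 40 N, if the wrist force passes 120 N, or if a joint passes its speed limit or range.

## Working session

There is one attempt and no reset: what is moved stays moved. The work goes in short steps, Python scripts to look and compute and a tool call to move; the robot and the scene stay as the last step left them, time stands still between calls to the robot, and variables do not carry over. Pictures are saved under pics/ and viewed, at most 13 in all, crops included, and the job is handed in when it is done.

Besides the shell and the picture viewer there is one more tool, called after "Emit:" in YAML: its name, and indented under it one key for each argument. step_arm: Moves the arm, as the interface text tells. Its arguments: {"type":"object","properties":{"motion":{"type":"array","items":{"type":"object","properties":{"dr":{"type":"array","items":{"type":"number"}},"slide":{"type":"array","items":{"type":"number"}},"jaw":{"type":"number"}}}}},"required":["motion"]}

```bash
mkdir -p pics
python3 - <<'E'
from bench import arm, optics
import cv2, numpy as np
np.set_printoptions(precision=4,suppress=True)
for n in ("scene","top"):
    cv2.imwrite(f"pics/{n}0.png",optics.get_image(n))
    i=optics.camera_info(n); print(n,i)
print(optics.camera_info("wrist")); s=arm.read_state(); print(s)
E
```

```text
scene {'camera_matrix': array([[454.0093,   0.    , 279.0918],
       [  0.    , 454.0093, 208.4363],
       [  0.    ,   0.    ,   1.    ]]), 'k1': -0.09810049526095592, 'view': array([[   -0.7382,     0.6743,    -0.0214,   424.4339],
       [   -0.4979,    -0.5231,     0.6917,   184.8121],
       [    0.4552,     0.5213,     0.7219, -1437.6421],
       [    0.    ,     0.    ,     0.    ,     1.    ]])}
top {'camera_matrix': array([[462.4187,   0.    , 280.5716],
       [  0.    , 462.4187, 212.1534],
       [  0.    ,   0.    ,   1.    ]]), 'k1': -0.15317947888227232, 'view': array([[   -0.0063,    -0.9999,    -0.0149,    11.64  ],
       [    0.9877,    -0.0086,     0.1564,  -608.5272],
       [   -0.1565,    -0.0138,     0.9876, -1442.4603],
       [    0.    ,     0.    ,     0.    ,     1.    ]])}
{'camera_matrix': array([[359.4066,   0.    , 285.9758],
       [  0.    , 359.4066, 208.2278],
       [  0.    ,   0.    ,   1.    ]]), 'k1': -0.03467706777733733, 'T_tool_cam': array([[  -0.0007,    0.9533,    0.3019,   77.0952],
       [   1.    ,    0.0008,   -0.0004,    1.2052],
       [  -0.0006,    0.3019,   -0.9533, -143.0028],
       [   0.    ,    0.    ,    0.    ,    1.    ]])}
{'clock': 0.1, 'joints': array([ 1.5596,  0.3855,  0.0067, -0.0004, -1.194 , -0.2586]), 'joint_vel': array([-0.0001, -0.002 ,  0.002 ,  0.0027,  0.0007,  0.0001]), 'joint_efforts': array([ -0.0005, -39.3324,  18.8928,   4.1979,  -0.0026,   0.    ]), 'position': array([166.4298, 601.895 , 230.3268]), 'ee_rot': array([ 0.9909, -0.1346, -0.0001,  0.001 ]), 'contact_force': array([-0.3416, -0.9577, -0.183 ]), 'wrist_torque': array([0.0177, 0.0086, 0.0462]), 'grasp_force': 0.0, 'gripper_width': 85.01312939462039}
```

View pics/top0.png

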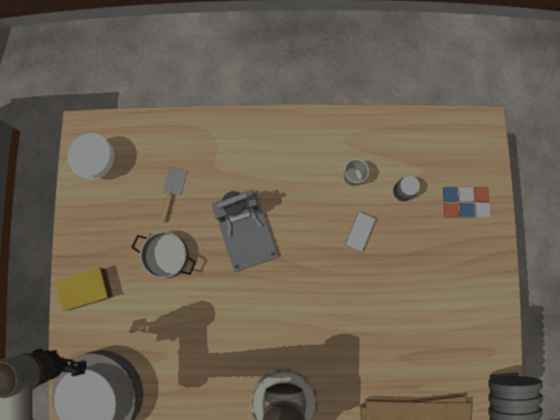

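View pics/scene0.png

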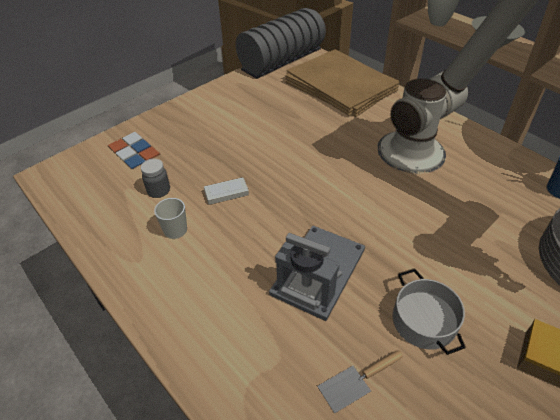

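The top view shows the press at about (245,230), with its apron towards the robot and its beam at (235,203). The mould is at (361,231), the cup at (356,172), the jar at (408,188), the pan at (165,255) and the rib at (175,190). The scene view shows the T-handle at about (308,243). Next I'll measure.

```bash
cat > h.py <<'E'
from bench import arm, optics
import cv2, numpy as np
from scipy.spatial.transform import Rotation as R
np.set_printoptions(precision=3,suppress=True)
def cam(n,s=None):
    i=optics.camera_info(n)
    if n=="wrist":
        T=np.eye(4);T[:3,:3]=R.from_quat(s['ee_rot']).as_matrix();T[:3,3]=s['position']
        C=T@i['T_tool_cam']
    else: C=np.linalg.inv(i['view'])
    return i['camera_matrix'],i['k1'],C
def ray(c,p):
    K,k1,C=c
    u=cv2.undistortPoints(np.array([[p]],float),K,np.array([k1,0,0,0]))[0,0]
    d=C[:3,:3]@np.array([u[0],-u[1],-1]); return C[:3,3],d/np.linalg.norm(d)
def onz(c,p,z):
    o,d=ray(c,p); return o+d*(z-o[2])/d[2]
def proj(c,P):
    K,k1,C=c; q=np.linalg.inv(C)@np.r_[P,1]
    return cv2.projectPoints(np.array([[q[0],-q[1],-q[2]]]),np.zeros(3),np.zeros(3),K,np.array([k1,0,0,0]))[0][0,0]
def tri(c1,p1,c2,p2):
    A=[];b=[]
    for c,p in((c1,p1),(c2,p2)):
        o,d=ray(c,p);M=np.eye(3)-np.outer(d,d);A.append(M);b.append(M@o)
    return np.linalg.lstsq(np.vstack(A),np.hstack(b),rcond=None)[0]
E
python3 - <<'E'
from h import *
t=cv2.imread("pics/top0.png");s=cv2.imread("pics/scene0.png")
c=cam("top")
hsv=cv2.cvtColor(t,cv2.COLOR_BGR2HSV)
def blob(m,x0,y0,x1,y1):
    q=np.zeros_like(m);q[y0:y1,x0:x1]=m[y0:y1,x0:x1]
    k=max(cv2.findContours(q,cv2.RETR_EXTERNAL,cv2.CHAIN_APPROX_NONE)[0],key=cv2.contourArea);return k
m=((hsv[...,1]<60)&(hsv[...,2]>90)).astype(np.uint8)
k=blob(m,335,205,385,260);r=cv2.minAreaRect(k);B=cv2.boxPoints(r)
W=np.array([onz(c,p,22) for p in B]);print("mould",r,W,W.mean(0),[np.linalg.norm(W[i]-W[i-1]) for i in range(4)])
m=((hsv[...,1]<60)).astype(np.uint8)
k=blob(m,205,175,285,275);print("press area",cv2.contourArea(k));
a=cv2.approxPolyDP(k,3,True)[:,0];print(np.c_[a,[onz(c,p.astype(float),20)[:2] for p in a]])
A=cv2.resize(t[180:280,205:285],(480,600),interpolation=cv2.INTER_CUBIC)
cv2.imwrite("pics/c1.png",cv2.convertScaleAbs(A,alpha=1.8))
A=cv2.resize(s[220:320,260:375],(690,600),interpolation=cv2.INTER_CUBIC)
cv2.imwrite("pics/c2.png",cv2.convertScaleAbs(A,alpha=1.8))
E
```

```text
mould ((360.073974609375, 231.3224639892578), (19.307693481445312, 37.153846740722656), 22.61986541748047) [[ 503.679 -198.025   22.   ]
 [ 616.128 -248.201   22.   ]
 [ 590.918 -306.383   22.   ]
 [ 478.862 -255.559   22.   ]] [ 547.397 -252.042   22.   ] [np.float64(62.657344795062826), np.float64(123.13535606287546), np.float64(63.40963526190124), np.float64(123.04308829475355)]
press area 3315.5
[[252.    190.    688.223 101.747]
 [231.    191.    685.58  171.653]
 [211.    203.    645.745 237.864]
 [235.    271.    421.459 156.213]
 [277.    257.    466.033  19.973]]
```

View pics/c1.png

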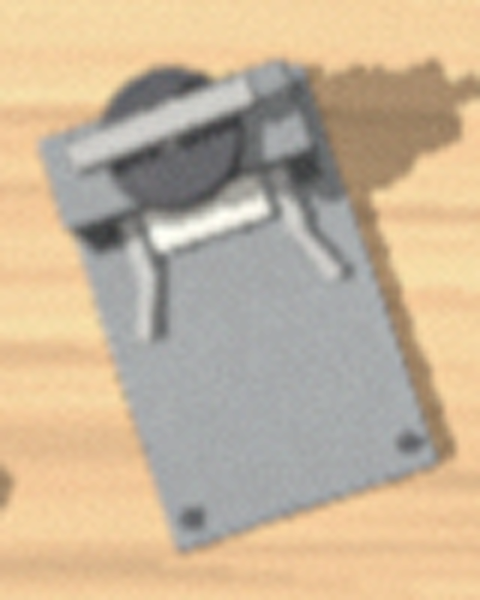

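View pics/c2.png

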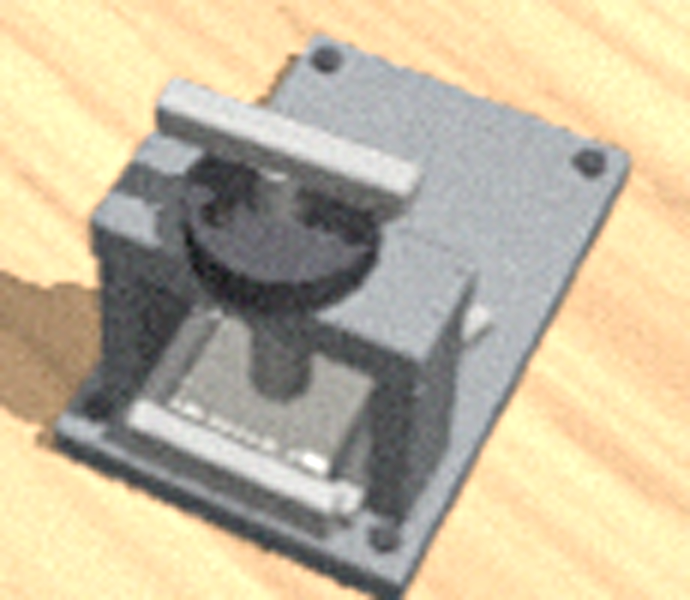

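The top crop shows the T-bar's top face from (70,158) to (252,92). The bed's front corners are at (182,550) and (445,465), and the guide tips are at (150,335) and (340,272). In the scene crop the bar's top runs from (170,95) to (412,177).

Run:
```python
from h import *
c=cam("top");d=cam("scene")
f=lambda x,y:np.array([205+x/6-.5,180+y/6-.5]);g=lambda x,y:np.array([260+x/6-.5,220+y/6-.5])
a,b=onz(c,f(70,158),195),onz(c,f(252,92),195);print("bar top cam",a,b,(a+b)/2,np.linalg.norm(a-b),np.arctan2(*(a-b)[[1,0]]))
a2,b2=onz(d,g(162,95),195),onz(d,g(415,180),195);print("bar scene",a2,b2,(a2+b2)/2,np.linalg.norm(a2-b2),np.arctan2(*(b2-a2)[[1,0]]))
p,q=onz(c,f(182,550),20),onz(c,f(445,465),20);v=(p-q);th=np.arctan2(v[1],v[0])-np.pi/2;x=np.array([np.cos(th),np.sin(th),0])
print("bed",p,q,np.linalg.norm(v),th,(p+q)/2+190*x)
p2,q2=onz(d,g(630,155),20),onz(d,g(322,38),20);v=(p2-q2);print("bed scene",p2,q2,np.linalg.norm(v),np.arctan2(v[1],v[0])-np.pi/2)
r=onz(d,g(398,585),20);w=r-p2;th=np.arctan2(w[1],w[0]);print("side",r,np.linalg.norm(w),th)
for p in [(150,338),(340,275)]: print("guide",onz(c,f(*p),32))
s=arm.read_state();T=R.from_quat(s['ee_rot']).as_matrix();print(T)
```

```text
bar top cam [605.629 193.154 195.   ] [637.449 104.374 195.   ] [621.539 148.764 195.   ] 94.31066090213977 1.9149509366184436
bar scene [644.432 105.199 195.   ] [608.074 191.736 195.   ] [626.253 148.468 195.   ] 93.86474162079152 1.9685510422754826
bed [420.922 156.752  20.   ] [465.995  14.573  20.   ] 149.1528038635637 0.3069910486538998 [624.576 143.079  20.   ]
bed scene [423.085 156.293  20.   ] [470.489  19.766  20.   ] 144.52265254688834 0.3341934160014257
side [643.975 231.348  20.   ] 233.29323685914673 0.327543870544242
guide [534.779 173.517  32.   ]
guide [568.351  70.588  32.   ]
[[ 0.964 -0.267 -0.   ]
 [-0.267 -0.964 -0.002]
 [ 0.     0.002 -1.   ]]
```

Emit:
step_arm:
  motion:
    - {"dr": [0, 0, 0.4], "slide": [30, 20, 0], "jaw": 85}
    - {"dr": [0, 0, 1], "slide": [80, 50, 0], "jaw": 85}
    - {"dr": [0, 0, 1.6], "slide": [130, 80, 0], "jaw": 85}
    - {"dr": [0, 0, 2.2], "slide": [185, 110, 0], "jaw": 85}
    - {"dr": [0, 0, 2.8], "slide": [240, 140, 0], "jaw": 85}
    - {"dr": [0, 0, 3.4], "slide": [295, 170, 0], "jaw": 85}
    - {"dr": [0, 0, 4], "slide": [350, 200, 0], "jaw": 85}
    - {"dr": [0, 0, 4.5], "slide": [400, 230, 0], "jaw": 85}

```text
clock: 1.1
position: [491.9, 272.3, 231.0]
ee_rot: [0.9, -0.435, -0.0, 0.0]
contact_force: [0.1, 0.9, 0.6]
gripper_width: 85.0
grasp_force: 0.0
```

```bash
cat >> h.py <<'E'
def plan(P,yaw):
    """delta in tool axes to TCP P with tool x axis at yaw (tool down)"""
    s=arm.read_state();M=R.from_quat(s['ee_rot']).as_matrix()
    x=np.array([np.cos(yaw),np.sin(yaw),0]);z=np.array([0,0,-1.]);D=np.c_[x,np.cross(z,x),z]
    print("clk %.2f"%s['clock'],"pos",s['position'],"yaw %.3f"%np.arctan2(M[1,0],M[0,0]),"F",s['contact_force'],"T",s['wrist_torque'],"w %.1f"%s['gripper_width'],"g %.1f"%s['grasp_force'],"j6 %.3f"%s['joints'][5])
    print("slide",M.T@(np.array(P)-s['position']),"dr",np.degrees(R.from_matrix(M.T@D).as_rotvec())/8)
E
python3 -c "
from h import *
plan([624,148,235],-1.246)"
```

```text
clk 1.10 pos [491.856 272.344 230.955] yaw -0.901 F [0.067 0.866 0.606] T [ 0.004 -0.035  0.   ] w 85.0 g 0.0 j6 -0.124
slide [179.527 -26.331  -4.073] dr [ 0.004 -0.     2.473]
```

Emit:
step_arm:
  motion:
    - {"dr": [0, 0, 0.5], "slide": [35, -5, -1], "jaw": 85}
    - {"dr": [0, 0, 1], "slide": [75, -11, -2], "jaw": 85}
    - {"dr": [0, 0, 1.5], "slide": [115, -17, -3], "jaw": 85}
    - {"dr": [0, 0, 2], "slide": [150, -22, -4], "jaw": 85}
    - {"dr": [0, 0, 2.47], "slide": [179, -26, -4], "jaw": 85}
    - {"dr": [0, 0, 2.47], "slide": [179, -26, -4], "jaw": 85}
    - {"dr": [0, 0, 2.47], "slide": [179, -26, -4], "jaw": 85}
    - {"dr": [0, 0, 2.47], "slide": [179, -26, -4], "jaw": 85}

```text
clock: 2.1
position: [622.0, 151.0, 235.4]
ee_rot: [0.813, -0.582, -0.0, 0.0]
contact_force: [0.0, 0.3, 0.2]
gripper_width: 84.9
grasp_force: 0.0
```

```bash
python3 -c "
from h import *
plan([624,148,168],-1.246)
cv2.imwrite('pics/w1.png',cv2.convertScaleAbs(optics.get_image('wrist'),alpha=1.6))"
```

```text
clk 2.10 pos [622.036 151.006 235.369] yaw -1.242 F [0.015 0.27  0.232] T [ 0.015  0.052 -0.083] w 84.9 g 0.0 j6 -0.161
slide [ 3.491 -0.895 67.368] dr [0.001 0.001 0.032]
```

View pics/w1.png

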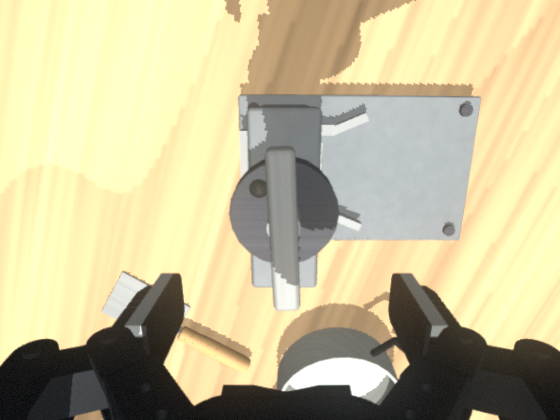

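The wrist view shows the bar's top face from about (281,150) to (286,309), with the hub centre at (284,210). The bed's front corners are at (480,98) and (459,239).

Run:
```python
from h import *
s=arm.read_state();c=cam("wrist",s);print(s['joints'])
a,b=onz(c,(281,149),195),onz(c,(287,309),195);print(a,b,(a+b)/2,np.linalg.norm(a-b),np.arctan2(*(b-a)[[1,0]]), np.arctan2(*(a-b)[[1,0]]))
print("hub",onz(c,(284,211),157))
p,q=onz(c,(459,239.5),20),onz(c,(480,98),20);v=p-q;th=np.arctan2(v[1],v[0])-np.pi/2
print("bed",p,q,np.linalg.norm(v),th,(p+q)/2+190*np.array([np.cos(th),np.sin(th),0]))
P=(a+b)/2
plan([P[0],P[1],168],np.arctan2(*(a-b)[[1,0]]))
```

```text
[ 0.49   0.408  0.055 -0.    -1.217 -0.161]
[640.366 102.543 195.   ] [607.072 190.459 195.   ] [623.719 146.501 195.   ] 94.00976656049376 1.9328136898168573 -1.208778963772936
hub [624.485 145.271 157.   ]
bed [420.738 157.232  20.   ] [468.649  18.009  20.   ] 147.2359123742553 0.33143786709372036 [624.353 149.447  20.   ]
clk 2.15 pos [622.071 151.037 235.487] yaw -1.242 F [-0.348 -0.096 -0.245] T [ 0.013  0.031 -0.034] w 85.5 g 0.0 j6 -0.161
slide [ 4.835 -0.089 67.486] dr [-0.     0.001 -0.234]
```

Emit:
step_arm:
  motion:
    - {"dr": [0, 0, -0.15], "slide": [4.5, 0, 10], "jaw": 60}
    - {"dr": [0, 0, -0.15], "slide": [4.5, 0, 30], "jaw": 60}
    - {"dr": [0, 0, -0.15], "slide": [4.5, 0, 50], "jaw": 60}
    - {"dr": [0, 0, -0.15], "slide": [4.5, 0, 62], "jaw": 60}
    - {"dr": [0, 0, -0.15], "slide": [4.5, 0, 65], "jaw": 60}
    - {"dr": [0, 0, -0.15], "slide": [4.5, 0, 65], "jaw": 0}
    - {"dr": [0, 0, -0.15], "slide": [4.5, 0, 65], "jaw": 0}
    - {"dr": [0, 0, -0.15], "slide": [4.5, 0, 65], "jaw": 0}

```text
clock: 3.15
position: [625.2, 146.5, 171.6]
ee_rot: [0.819, -0.574, 0.001, -0.002]
contact_force: [2.1, 0.0, 1.6]
gripper_width: 16.7
grasp_force: 58.6
```

```bash
python3 -c "
from h import *
plan([624,147,168],-1.24)"
```

```text
clk 3.15 pos [625.244 146.46  171.558] yaw -1.222 F [2.087 0.037 1.623] T [ 0.218 -0.443 -0.048] w 16.7 g 58.6 j6 -0.133
slide [-0.934  0.998  3.554] dr [-0.026 -0.     0.131]
```

Emit:
step_arm:
  motion:
    - {"dr": [0, 0, -0.3], "slide": [0, 0, 0], "jaw": 0}
    - {"dr": [0, 0, -0.6], "slide": [0, 0, 0], "jaw": 0}
    - {"dr": [0, 0, -0.9], "slide": [0, 0, 0], "jaw": 0}
    - {"dr": [0, 0, -1.2], "slide": [0, 0, 0], "jaw": 0}
    - {"dr": [0, 0, -1.5], "slide": [0, 0, 0], "jaw": 0}
    - {"dr": [0, 0, -1.8], "slide": [0, 0, 0], "jaw": 0}
    - {"dr": [0, 0, -2.1], "slide": [0, 0, 0], "jaw": 0}
    - {"dr": [0, 0, -2.1], "slide": [0, 0, 0], "jaw": 0}

```text
clock: 4.15
position: [625.9, 146.8, 171.6]
ee_rot: [0.894, -0.448, 0.002, -0.002]
contact_force: [3.0, 2.1, 2.6]
gripper_width: 16.6
grasp_force: 58.7
```

```bash
python3 -c "
from h import *
plan([624,147,168],-1.24);print(arm.read_state()['joint_efforts'])"
```

```text
clk 4.15 pos [625.897 146.791 171.567] yaw -0.929 F [3.035 2.065 2.554] T [ 0.457 -1.199 -0.095] w 16.6 g 58.7 j6 0.160
slide [-1.308  1.413  3.558] dr [-0.038 -0.005  2.227]
[ -0.335 -41.254  15.351   3.411  -1.275   0.149]
```

It gives anticlockwise: it turned 0.29 rad freely with about 0.15 Nm, so I'll carry on that way.

Emit:
step_arm:
  motion:
    - {"dr": [0, 0, -0.9], "slide": [0, 0, 0], "jaw": 0}
    - {"dr": [0, 0, -2], "slide": [0, 0, 0], "jaw": 0}
    - {"dr": [0, 0, -3.1], "slide": [0, 0, 0], "jaw": 0}
    - {"dr": [0, 0, -4.2], "slide": [0, 0, 0], "jaw": 0}
    - {"dr": [0, 0, -5.3], "slide": [0, 0, 0], "jaw": 0}
    - {"dr": [0, 0, -6.4], "slide": [0, 0, 0], "jaw": 0}
    - {"dr": [0, 0, -7.4], "slide": [0, 0, 0], "jaw": 0}
    - {"dr": [0, 0, -8], "slide": [0, 0, 0], "jaw": 0}

```text
clock: 5.15
position: [626.9, 149.3, 171.6]
ee_rot: [0.995, 0.095, 0.004, -0.003]
contact_force: [4.9, 8.1, -0.4]
gripper_width: 16.7
grasp_force: 58.7
```

Emit:
step_arm:
  motion:
    - {"dr": [0, 0, -0.7], "slide": [0, 0, 0], "jaw": 0}
    - {"dr": [0, 0, -1.4], "slide": [0, 0, 0], "jaw": 0}
    - {"dr": [0, 0, -2.1], "slide": [0, 0, 0], "jaw": 0}
    - {"dr": [0, 0, -2.8], "slide": [0, 0, 0], "jaw": 0}
    - {"dr": [0, 0, -3.4], "slide": [0, 0, 0], "jaw": 0}
    - {"dr": [0, 0, -3.8], "slide": [0, 0, 0], "jaw": 0}
    - {"dr": [0, 0, -3.9], "slide": [0, 0, 0], "jaw": 0}
    - {"dr": [0, 0, -3.9], "slide": [0, 0, 0], "jaw": 0}

```text
clock: 6.15
position: [626.3, 150.5, 171.6]
ee_rot: [0.934, 0.358, 0.005, -0.002]
contact_force: [3.1, 11.3, 0.7]
gripper_width: 16.6
grasp_force: 58.8
```

```bash
python3 -c "
from h import *
plan([624,147,168],-1.24);print(arm.read_state()['joint_efforts'])"
```

```text
clk 6.15 pos [626.327 150.509 171.621] yaw 0.733 F [ 3.067 11.312  0.731] T [ 3.244 -0.92  -0.207] w 16.6 g 58.8 j6 1.821
slide [-4.117  1.052  3.577] dr [-0.079 -0.046 14.132]
[ -6.2   -41.539  13.816   5.487  -2.261   0.162]
```

Emit:
step_arm:
  motion:
    - {"dr": [0, 0, 0], "slide": [0, 0, 0], "jaw": 60}
    - {"dr": [0, 0, 0], "slide": [0, 0, 0], "jaw": 60}
    - {"dr": [0, 0, 0], "slide": [0, 0, 0], "jaw": 60}
    - {"dr": [0, 0, 0], "slide": [0, 0, -10], "jaw": 60}
    - {"dr": [0, 0, 0], "slide": [0, 0, -30], "jaw": 60}
    - {"dr": [0, 0, 0], "slide": [0, 0, -55], "jaw": 60}
    - {"dr": [0, 0, 0], "slide": [0, 0, -75], "jaw": 85}
    - {"dr": [0, 0, 0], "slide": [0, 0, -80], "jaw": 85}

```text
clock: 7.15
position: [624.8, 146.0, 252.7]
ee_rot: [0.934, 0.358, 0.002, 0.0]
contact_force: [1.1, -0.1, -1.0]
gripper_width: 84.7
grasp_force: 0.0
```

Emit:
step_arm:
  motion:
    - {"dr": [0, 0, 1], "slide": [-30, 25, 0], "jaw": 85}
    - {"dr": [0, 0, 2.2], "slide": [-75, 56, 0], "jaw": 85}
    - {"dr": [0, 0, 3.4], "slide": [-120, 90, 0], "jaw": 85}
    - {"dr": [0, 0, 4.6], "slide": [-165, 124, 0], "jaw": 85}
    - {"dr": [0, 0, 5.8], "slide": [-210, 158, 0], "jaw": 85}
    - {"dr": [0, 0, 7], "slide": [-255, 192, 0], "jaw": 85}
    - {"dr": [0, 0, 8.2], "slide": [-300, 225, 0], "jaw": 85}
    - {"dr": [0, 0, 9.4], "slide": [-325, 245, 0], "jaw": 85}

```text
clock: 8.15
position: [545.0, -255.8, 249.7]
ee_rot: [0.957, -0.29, -0.001, 0.0]
contact_force: [0.4, -0.1, -0.7]
gripper_width: 84.9
grasp_force: 0.0
```

Emit:
step_arm:
  motion:
    - {"dr": [0, 0, 1.2], "slide": [0, 0, 10], "jaw": 85}
    - {"dr": [0, 0, 2.4], "slide": [0, 0, 20], "jaw": 85}
    - {"dr": [0, 0, 3.6], "slide": [0, 0, 30], "jaw": 85}
    - {"dr": [0, 0, 4.8], "slide": [0, 0, 40], "jaw": 85}
    - {"dr": [0, 0, 6], "slide": [0, 0, 50], "jaw": 85}
    - {"dr": [0, 0, 7.2], "slide": [0, 0, 60], "jaw": 85}
    - {"dr": [0, 0, 8.4], "slide": [0, 0, 70], "jaw": 85}
    - {"dr": [0, 0, 9.6], "slide": [0, 0, 80], "jaw": 85}

```text
clock: 9.15
position: [545.8, -253.4, 169.4]
ee_rot: [-0.571, 0.821, 0.001, -0.0]
contact_force: [-0.6, 0.0, 0.0]
gripper_width: 85.2
grasp_force: 0.0
```

```bash
python3 -c "
from h import *
plan([547,-252,130],2.72)"
```

```text
clk 9.15 pos [ 545.802 -253.434  169.351] yaw -1.926 F [-0.629  0.049  0.032] T [ 0.019 -0.015 -0.034] w 85.2 g 0.0 j6 -0.189
slide [-1.764 -0.685 39.349] dr [ 0.008 -0.009 11.725]
```

Emit:
step_arm:
  motion:
    - {"dr": [0, 0, 1.2], "slide": [0, 0, 0], "jaw": 85}
    - {"dr": [0, 0, 2.5], "slide": [0, 0, 0], "jaw": 85}
    - {"dr": [0, 0, 3.8], "slide": [0, 0, 0], "jaw": 85}
    - {"dr": [0, 0, 5.1], "slide": [0, 0, 0], "jaw": 85}
    - {"dr": [0, 0, 6.4], "slide": [0, 0, 0], "jaw": 85}
    - {"dr": [0, 0, 7.7], "slide": [0, 0, 0], "jaw": 85}
    - {"dr": [0, 0, 9], "slide": [0, 0, 0], "jaw": 85}
    - {"dr": [0, 0, 10.2], "slide": [0, 0, 0], "jaw": 85}

```text
clock: 10.15
position: [545.8, -253.4, 169.7]
ee_rot: [0.104, 0.995, 0.0, -0.001]
contact_force: [-0.5, -0.4, 0.4]
gripper_width: 85.1
grasp_force: 0.0
```

Emit:
step_arm:
  motion:
    - {"dr": [0, 0, 0.8], "slide": [0, 0, 0], "jaw": 85}
    - {"dr": [0, 0, 1.5], "slide": [0, 0, 0], "jaw": 85}
    - {"dr": [0, 0, 1.5], "slide": [0, 0, 0], "jaw": 85}
    - {"dr": [0, 0, 1.5], "slide": [0, 0, 0], "jaw": 85}
    - {"dr": [0, 0, 1.5], "slide": [0, 0, 0], "jaw": 85}
    - {"dr": [0, 0, 1.5], "slide": [0, 0, 0], "jaw": 85}
    - {"dr": [0, 0, 1.5], "slide": [0, 0, 0], "jaw": 85}
    - {"dr": [0, 0, 1.5], "slide": [0, 0, 0], "jaw": 85}

```text
clock: 11.15
position: [546.4, -253.5, 170.3]
ee_rot: [0.205, 0.979, 0.0, 0.0]
contact_force: [-0.3, -0.4, -0.8]
gripper_width: 85.2
grasp_force: 0.0
```

Run:
```python
from h import *
s=arm.read_state();im=optics.get_image('wrist');cv2.imwrite('pics/w2.png',im);c=cam("wrist",s)
hsv=cv2.cvtColor(im,cv2.COLOR_BGR2HSV);m=((hsv[...,1]<45)&(hsv[...,2]>110)).astype(np.uint8)
m=cv2.morphologyEx(m,cv2.MORPH_CLOSE,np.ones((9,9)))
for k in cv2.findContours(m,cv2.RETR_EXTERNAL,cv2.CHAIN_APPROX_NONE)[0]:
    if cv2.contourArea(k)<3000: continue
    r=cv2.minAreaRect(k);W=np.array([onz(c,p,22) for p in cv2.boxPoints(r)])
    print(r,W.mean(0));
    for i in range(4):
        e=W[i]-W[i-1];print(np.linalg.norm(e),np.arctan2(e[1],e[0]))
plan([547,-252,130],2.72)
```

```text
((288.5, 188.5), (137.0, 73.0), 90.0) [ 547.87  -253.393   22.   ]
118.83957764003577 2.7004387311195304
57.732355684764 1.1581719886594062
118.85412981909622 -0.3801769233371524
64.97817209753053 -1.983426074219546
clk 11.20 pos [ 546.41  -253.488  170.328] yaw 2.729 F [0.42  0.987 0.798] T [0.035 0.02  0.051] w 84.9 g 0.0 j6 -1.817
slide [ 0.057  1.599 40.328] dr [0.    0.    0.068]
```

View pics/w2.png

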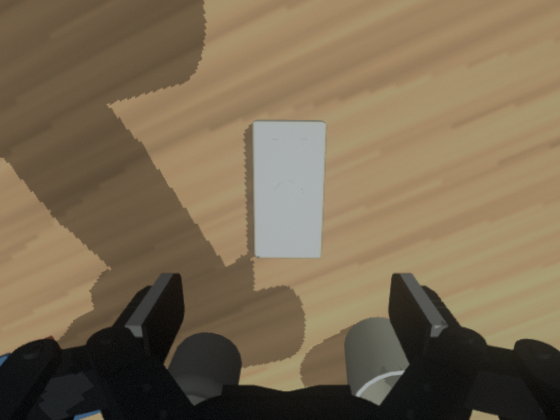

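The wrist view shows the mould as a clean rectangle centred at (288,188), lined up with the tool. The cup and jar are at the bottom of the picture, clear of the descent.

Emit:
step_arm:
  motion:
    - {"dr": [0, 0, 0], "slide": [-1, 1, 40], "jaw": 85}
    - {"dr": [0, 0, 0], "slide": [-1, 1, 85], "jaw": 85}
    - {"dr": [0, 0, 0], "slide": [-1, 1, 125], "jaw": 85}
    - {"dr": [0, 0, 0], "slide": [-1, 1, 150], "jaw": 85}
    - {"dr": [0, 0, 0], "slide": [-1, 1, 161], "jaw": 85}
    - {"dr": [0, 0, 0], "slide": [-1, 1, 165], "jaw": 85}
    - {"dr": [0, 0, 0], "slide": [-1, 1, 166], "jaw": 85}
    - {"dr": [0, 0, 0], "slide": [-1, 1, 166], "jaw": 40}

```text
clock: 12.2
position: [548.4, -253.1, 5.4]
ee_rot: [0.205, 0.979, -0.0, 0.001]
contact_force: [0.8, 0.3, 1.0]
gripper_width: 69.5
grasp_force: 0.0
```

Emit:
step_arm:
  motion:
    - {"dr": [0, 0, 0], "slide": [0, 0, 0], "jaw": 40}
    - {"dr": [0, 0, 0], "slide": [0, 0, 0], "jaw": 40}
    - {"dr": [0, 0, 0], "slide": [0, 0, 0], "jaw": 40}
    - {"dr": [0, 0, 0], "slide": [0, 0, 0], "jaw": 40}
    - {"dr": [0, 0, 0], "slide": [0, 0, -5], "jaw": 40}
    - {"dr": [0, 0, 0], "slide": [0, 0, -20], "jaw": 40}
    - {"dr": [0, 0, 0], "slide": [0, 0, -50], "jaw": 40}
    - {"dr": [0, 0, 0], "slide": [0, 0, -80], "jaw": 40}

```text
clock: 13.2
position: [547.2, -252.9, 85.2]
ee_rot: [0.205, 0.979, 0.0, -0.001]
contact_force: [0.3, -0.9, -4.6]
gripper_width: 58.4
grasp_force: 65.8
```

Run:
```python
from h import *
O=np.array([624.2,147.5,0]);th=0.333
P=O+(-130)*np.array([np.cos(th),np.sin(th),0]);P[2]=90;print(P)
plan(P,th-np.pi)
```

```text
[501.341 105.006  90.   ]
clk 13.20 pos [ 547.213 -252.922   85.2  ] yaw 2.729 F [ 0.293 -0.937 -4.589] T [ 0.009 -0.097  0.014] w 58.4 g 65.8 j6 -1.818
slide [185.483 309.537  -4.655] dr [ 0.002 -0.008 -5.338]
```

Emit:
step_arm:
  motion:
    - {"dr": [0, 0, -0.4], "slide": [15, 25, 0], "jaw": 40}
    - {"dr": [0, 0, -1.2], "slide": [42, 70, -2], "jaw": 40}
    - {"dr": [0, 0, -2], "slide": [69, 115, -4], "jaw": 40}
    - {"dr": [0, 0, -2.8], "slide": [96, 160, -5], "jaw": 40}
    - {"dr": [0, 0, -3.6], "slide": [123, 205, -5], "jaw": 40}
    - {"dr": [0, 0, -4.4], "slide": [150, 250, -5], "jaw": 40}
    - {"dr": [0, 0, -5.1], "slide": [173, 288, -5], "jaw": 40}
    - {"dr": [0, 0, -5.4], "slide": [185, 309, -5], "jaw": 40}

```text
clock: 14.2
position: [501.5, 106.3, 90.0]
ee_rot: [-0.172, 0.985, 0.0, 0.0]
contact_force: [-0.6, -0.6, -2.9]
gripper_width: 58.4
grasp_force: 66.0
```

Run:
```python
from h import *
O=np.array([624.2,147.5,0]);th=0.327
P=O+(-130)*np.array([np.cos(th),np.sin(th),0]);P[2]=26;print(P)
plan(P,th-np.pi)
cv2.imwrite('pics/w3.png',cv2.convertScaleAbs(optics.get_image('wrist'),alpha=1.5))
```

```text
[501.089 105.744  26.   ]
clk 14.20 pos [501.548 106.317  89.978] yaw -2.796 F [-0.553 -0.648 -2.917] T [-0.035 -0.001 -0.001] w 58.4 g 66.0 j6 -1.751
slide [ 0.67  -0.4   63.978] dr [0.002 0.005 0.134]
```

View pics/w3.png

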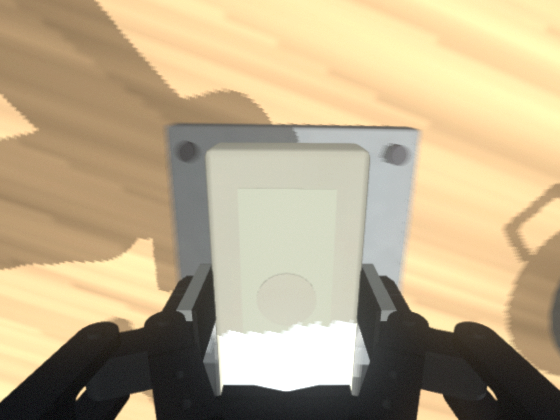

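The picture shows the mould held level over the apron. The bed's front corners are at (170,126) and (420,129), and the mould's near end runs from (208,147) to (367,147).

Run:
```python
from h import *
s=arm.read_state();c=cam("wrist",s)
p,q=onz(c,(170,126),20),onz(c,(420,129),20);v=q-p;th=np.arctan2(v[1],v[0])-np.pi/2
print("bed",p,q,np.linalg.norm(v),th,(p+q)/2)
a,b=onz(c,(208,147),104),onz(c,(367,147),104);w=b-a;print("mould end",a,b,np.linalg.norm(w),np.arctan2(w[1],w[0])-np.pi/2)
x=np.array([np.cos(.327),np.sin(.327),0]);y=np.array([-x[1],x[0],0]);o=(p+q)/2
for u in(a,b,s['position'],np.array([624.2,147,0])):print((u-o)@x-190,(u-o)@y)
```

```text
bed [468.1    22.859  20.   ] [420.043 160.637  20.   ] 145.91893296207704 0.33560235195829957 [444.071  91.748  20.   ]
mould end [454.964  60.283 104.   ] [435.601 113.818 104.   ] 56.92954635110113 0.3470583991114058
-189.7910811801381 -33.296685225314214
-190.93292017068794 23.621409010717898
-129.8897421879604 -3.2227455748225253
-1.6692312496082877 -5.533622501057721
```

Emit:
step_arm:
  motion:
    - {"dr": [0, 0, 0.1], "slide": [0, 0, 15], "jaw": 40}
    - {"dr": [0, 0, 0.1], "slide": [0, 0, 35], "jaw": 40}
    - {"dr": [0, 0, 0.1], "slide": [0, 0, 50], "jaw": 40}
    - {"dr": [0, 0, 0.1], "slide": [0, 0, 58], "jaw": 40}
    - {"dr": [0, 0, 0.1], "slide": [0, 0, 62], "jaw": 40}
    - {"dr": [0, 0, 0.1], "slide": [0, 0, 64], "jaw": 40}
    - {"dr": [0, 0, 0.1], "slide": [0, 0, 64], "jaw": 40}
    - {"dr": [0, 0, 0.1], "slide": [0, 0, 64], "jaw": 85}

```text
clock: 15.25
position: [502.9, 104.7, 26.1]
ee_rot: [-0.163, 0.987, 0.0, 0.001]
contact_force: [0.6, 0.0, 0.3]
gripper_width: 74.5
grasp_force: 0.0
```

Emit:
step_arm:
  motion:
    - {"dr": [0, 0, 0], "slide": [0, 0, 0], "jaw": 85}
    - {"dr": [0, 0, 0], "slide": [0, 0, 0], "jaw": 85}
    - {"dr": [0, 0, 0], "slide": [0, 0, 0], "jaw": 85}
    - {"dr": [0, 0, 0], "slide": [0, 0, 0], "jaw": 85}
    - {"dr": [0, 0, 0], "slide": [0, 0, -10], "jaw": 85}
    - {"dr": [0, 0, 0], "slide": [0, 0, -35], "jaw": 85}
    - {"dr": [0, 0, 0], "slide": [15, 0, -70], "jaw": 85}
    - {"dr": [0, 0, 0], "slide": [40, 0, -95], "jaw": 85}

```text
clock: 16.25
position: [464.8, 91.7, 122.3]
ee_rot: [-0.163, 0.987, 0.0, 0.001]
contact_force: [0.2, 0.6, 0.1]
gripper_width: 85.3
grasp_force: 0.0
```

Run:
```python
from h import *
s=arm.read_state();im=optics.get_image('wrist');cv2.imwrite('pics/w4.png',cv2.convertScaleAbs(im,alpha=1.3))
plan([501-100,105-33,120],.327-np.pi)
```

```text
clk 16.30 pos [462.639  90.776 124.723] yaw -2.814 F [-2.087 -0.543  0.938] T [-0.115  0.344 -0.03 ] w 85.2 g 0.0 j6 -1.783
slide [64.422  2.065  4.443] dr [0.007 0.031 0.006]
```

View pics/w4.png

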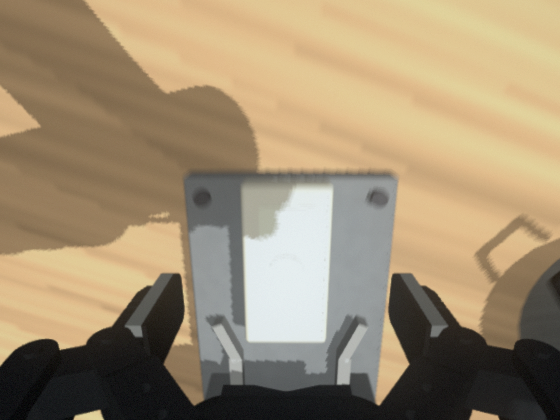

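The mould lies flat and square on the apron, columns 243–332, with the bed at 186–397. Its far end is between the guide tips at (213,320) and (365,320). Next I'll go behind it with closed fingers, tilted back slightly to clear the T-bar.

Emit:
step_arm:
  motion:
    - {"dr": [0, 0, 0], "slide": [20, 0, 0], "jaw": 0}
    - {"dr": [0, -0.4, 0], "slide": [45, 0, 0], "jaw": 0}
    - {"dr": [0, -0.8, 0], "slide": [58, 0, 20], "jaw": 0}
    - {"dr": [0, -1, 0], "slide": [60, 0, 45], "jaw": 0}
    - {"dr": [0, -1, 0], "slide": [60, 0, 70], "jaw": 0}
    - {"dr": [0, -1, 0], "slide": [60, 0, 88], "jaw": 0}
    - {"dr": [0, -1, 0], "slide": [60, 0, 94], "jaw": 0}
    - {"dr": [0, -1, 0], "slide": [60, 0, 94], "jaw": 0}

```text
clock: 17.3
position: [407.5, 72.1, 26.4]
ee_rot: [-0.163, 0.984, 0.011, 0.069]
contact_force: [-0.4, -0.5, -0.9]
gripper_width: 0.0
grasp_force: 0.0
```

Run:
```python
from h import *
plan([502.9-71*.947,104.7-71*.321,27],.327-np.pi)
x=np.array([.947,.321,0]);s=arm.read_state();M=R.from_quat(s['ee_rot']).as_matrix()
print("100mm push in tool axes",M.T@(100*x),"x rel release",(s['position']-[502.9,104.7,0])@x,"y",(s['position']-[502.9,104.7,0])@[-.321,.947,0])
```

```text
clk 17.30 pos [407.51   72.123  26.421] yaw -2.814 F [-0.404 -0.491 -0.927] T [-0.1    0.279  0.078] w 0.0 g 0.0 j6 -1.980
slide [-29.595   0.196   3.571] dr [-0.001  0.999  0.007]
100mm push in tool axes [-99.021  -0.116  13.903] x rel release -100.7912037288498 y -0.2302610165339729
```

Emit:
step_arm:
  motion:
    - {"dr": [0, 0, 0], "slide": [-15, 0, 2.1], "jaw": 0}
    - {"dr": [0, 0, 0], "slide": [-26, 0, 3.6], "jaw": 0}
    - {"dr": [0, 0, 0], "slide": [-35, 0, 4.9], "jaw": 0}
    - {"dr": [0, 0, 0], "slide": [-44, 0, 6.2], "jaw": 0}
    - {"dr": [0, 0, 0], "slide": [-55, 0, 7.7], "jaw": 0}
    - {"dr": [0, 0, 0], "slide": [-66, 0, 9.3], "jaw": 0}
    - {"dr": [0, 0, 0], "slide": [-77, 0, 10.8], "jaw": 0}
    - {"dr": [0, 0, 0], "slide": [-88, 0, 12.4], "jaw": 0}

```text
clock: 18.3
position: [492.1, 100.9, 26.1]
ee_rot: [-0.163, 0.984, 0.011, 0.069]
contact_force: [-1.7, -1.2, -0.6]
gripper_width: 0.0
grasp_force: 1.1
```

Emit:
step_arm:
  motion:
    - {"dr": [0, 0, 0], "slide": [-5, 0, 0.7], "jaw": 0}
    - {"dr": [0, 0, 0], "slide": [-10, 0, 1.4], "jaw": 0}
    - {"dr": [0, 0, 0], "slide": [-15, 0, 2.1], "jaw": 0}
    - {"dr": [0, 0, 0], "slide": [-19, 0, 2.7], "jaw": 0}
    - {"dr": [0, 0, 0], "slide": [-23, 0, 3.2], "jaw": 0}
    - {"dr": [0, 0, 0], "slide": [-27, 0, 3.8], "jaw": 0}
    - {"dr": [0, 0, 0], "slide": [-30, 0, 4.2], "jaw": 0}
    - {"dr": [0, 0, 0], "slide": [-32, 0, 4.5], "jaw": 0}

```text
clock: 19.3
position: [522.2, 111.1, 26.2]
ee_rot: [-0.163, 0.984, 0.011, 0.069]
contact_force: [-3.1, -1.7, 0.4]
gripper_width: -0.1
grasp_force: 1.5
```

Run:
```python
from h import *
x=np.array([.947,.321,0]);s=arm.read_state()
print("F along push",s['contact_force']@x,s['contact_force'],"rel",(s['position']-[502.9,104.7,0])@x,s['position'])
a=cv2.resize(optics.get_image('scene')[210:330,260:380],(600,600),interpolation=cv2.INTER_CUBIC)
cv2.imwrite('pics/s5.png',cv2.convertScaleAbs(a,alpha=1.6))
```

```text
F along push -3.460152309581459 [-3.093 -1.653  0.402] rel 20.378530580551967 [522.235 111.144  26.245]
```

View pics/s5.png

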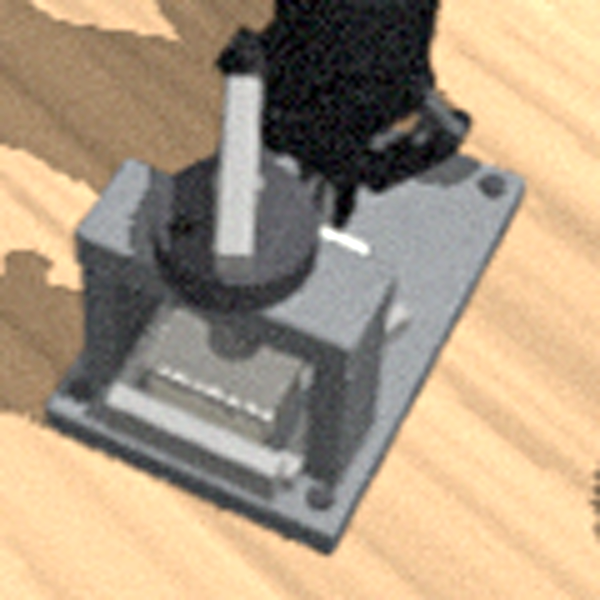

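The plate is up, and the white mould is entering under it, with its near end visible at (345,240). I'll push the last millimetres slowly and feel for the stop.

Emit:
step_arm:
  motion:
    - {"dr": [0, 0, 0], "slide": [-1, 0, 0.1], "jaw": 0}
    - {"dr": [0, 0, 0], "slide": [-2, 0, 0.3], "jaw": 0}
    - {"dr": [0, 0, 0], "slide": [-3, 0, 0.4], "jaw": 0}
    - {"dr": [0, 0, 0], "slide": [-4, 0, 0.6], "jaw": 0}
    - {"dr": [0, 0, 0], "slide": [-5, 0, 0.7], "jaw": 0}
    - {"dr": [0, 0, 0], "slide": [-6, 0, 0.8], "jaw": 0}
    - {"dr": [0, 0, 0], "slide": [-6, 0, 0.8], "jaw": 0}
    - {"dr": [0, 0, 0], "slide": [-6, 0, 0.8], "jaw": 0}

```text
clock: 20.35
position: [528.1, 113.2, 26.3]
ee_rot: [-0.163, 0.984, 0.011, 0.069]
contact_force: [-1.2, -0.2, -1.0]
gripper_width: -0.0
grasp_force: 0.6
```

```bash
cat > f.py <<'E'
from h import *
x=np.array([.947,.321,0]);s=arm.read_state()
print("F along push",s['contact_force']@x,s['contact_force'],"rel",(s['position']-[502.9,104.7,0])@x,s['position'],s['clock'])
E
python3 f.py
```

```text
F along push -1.1813570029643656 [-1.192 -0.164 -0.979] rel 26.652939799262178 [528.147 113.248  26.339] 20.35
```

Emit:
step_arm:
  motion:
    - {"dr": [0, 0, 0], "slide": [-1, 0, 0.1], "jaw": 0}
    - {"dr": [0, 0, 0], "slide": [-1.5, 0, 0.2], "jaw": 0}
    - {"dr": [0, 0, 0], "slide": [-2, 0, 0.3], "jaw": 0}
    - {"dr": [0, 0, 0], "slide": [-2.5, 0, 0.4], "jaw": 0}
    - {"dr": [0, 0, 0], "slide": [-3, 0, 0.4], "jaw": 0}
    - {"dr": [0, 0, 0], "slide": [-3.5, 0, 0.5], "jaw": 0}
    - {"dr": [0, 0, 0], "slide": [-4, 0, 0.6], "jaw": 0}
    - {"dr": [0, 0, 0], "slide": [-4, 0, 0.6], "jaw": 0}

```text
clock: 21.35
position: [530.4, 113.8, 26.2]
ee_rot: [-0.163, 0.984, 0.011, 0.068]
contact_force: [-6.4, -1.2, 4.0]
gripper_width: 0.2
grasp_force: 3.2
```

```bash
python3 f.py
```

```text
F along push -6.449226750249763 [-6.418 -1.158  4.   ] rel 29.01572826627307 [530.447 113.823  26.222] 21.35
```

Emit:
step_arm:
  motion:
    - {"dr": [0, 0, 0], "slide": [-0.5, 0, 0.1], "jaw": 0}
    - {"dr": [0, 0, 0], "slide": [-1, 0, 0.1], "jaw": 0}
    - {"dr": [0, 0, 0], "slide": [-1.5, 0, 0.2], "jaw": 0}
    - {"dr": [0, 0, 0], "slide": [-2, 0, 0.3], "jaw": 0}
    - {"dr": [0, 0, 0], "slide": [-2.5, 0, 0.3], "jaw": 0}
    - {"dr": [0, 0, 0], "slide": [-3, 0, 0.4], "jaw": 0}
    - {"dr": [0, 0, 0], "slide": [-3, 0, 0.4], "jaw": 0}
    - {"dr": [0, 0, 0], "slide": [-3, 0, 0.4], "jaw": 0}

```text
clock: 22.35
position: [530.7, 113.5, 25.7]
ee_rot: [-0.162, 0.985, 0.01, 0.065]
contact_force: [-11.5, -1.7, 8.5]
gripper_width: -0.2
grasp_force: 5.9
```

```bash
python3 f.py
```

```text
F along push -11.389227084598044 [-11.467  -1.651   8.473] rel 29.11886856475303 [530.667 113.495  25.661] 22.35
```

Emit:
step_arm:
  motion:
    - {"dr": [0, 0, 0], "slide": [5, 0, -1], "jaw": 0}
    - {"dr": [0, 0, 0], "slide": [15, 0, -2], "jaw": 0}
    - {"dr": [0, 0, 0], "slide": [30, 0, -5], "jaw": 0}
    - {"dr": [0, 0, 0], "slide": [45, 0, -12], "jaw": 0}
    - {"dr": [0, 0, 0], "slide": [60, 0, -30], "jaw": 0}
    - {"dr": [0, 0, 0], "slide": [60, 0, -70], "jaw": 0}
    - {"dr": [0, 0, 0], "slide": [60, 0, -110], "jaw": 0}
    - {"dr": [0, 0, 0], "slide": [60, 0, -140], "jaw": 0}

```text
clock: 23.35
position: [460.0, 90.2, 159.0]
ee_rot: [-0.163, 0.984, 0.012, 0.071]
contact_force: [0.2, 0.2, 0.2]
gripper_width: -0.3
grasp_force: 0.0
```

Run:
```python
from h import *
s=arm.read_state();print(s['position'],s['contact_force'])
w=optics.get_image('wrist');cv2.imwrite('pics/w6raw.png',w)
a=cv2.resize(optics.get_image('scene')[210:330,260:380],(420,420),interpolation=cv2.INTER_CUBIC)
w=cv2.resize(w[:, 120:500],(380,420))
cv2.imwrite('pics/f.png',cv2.convertScaleAbs(np.hstack([w,a]),alpha=1.4))
```

```text
[459.98   90.151 159.012] [0.243 0.155 0.237]
```

View pics/f.png

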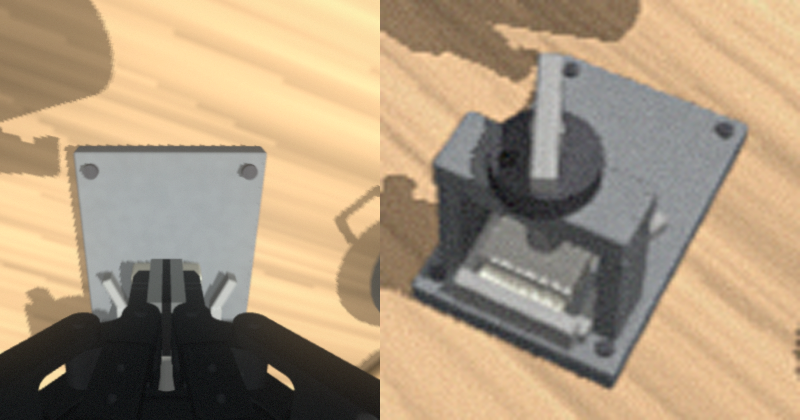

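The press holds the mould: its near end is at row ~264, columns 122–200, in the left picture, between the guides. Its far end lies against the back stop in the scene picture. I'll check the numbers.

Run:
```python
from h import *
s=arm.read_state();c=cam("wrist",s)
p,q=onz(c,(120+76,151),20),onz(c,(120+266,151),20);o=(p+q)/2
x=np.array([.947,.321,0]);y=np.array([-x[1],x[0],0])
for u in[(242,264),(320,264),(120+100,276),(120+233,276)]:
    for z in(20,32,42):
        P=onz(c,u,z);print(u,z,(P-o)@x-190,(P-o)@y)
```

```text
(242, 264) 20 -83.61031623891432 -43.826125713880316
(242, 264) 32 -92.0247538423836 -42.06992053450497
(242, 264) 42 -99.03678517860801 -40.60641621835887
(320, 264) 20 -83.685081893908 27.138981243684537
(320, 264) 32 -92.09620440684841 25.748611247824254
(320, 264) 42 -99.105473167632 24.589969584607314
(220, 276) 20 -70.09572852044727 -64.98253133953912
(220, 276) 32 -79.10939957880166 -62.28825640175814
(220, 276) 42 -86.62079212743035 -60.04302728694064
(353, 276) 20 -70.19682671929966 58.378223348953114
(353, 276) 32 -79.20601510868606 55.60271313537436
(353, 276) 42 -86.7136720998414 53.28978795739204
```

Run:
```python
from h import *
s=arm.read_state();c=cam("wrist",s);im=cv2.imread('pics/w6raw.png')
x=np.array([.947,.321,0]);y=np.array([-x[1],x[0],0])
o=(onz(c,(196,151),20)+onz(c,(386,151),20))/2+190*x;o[2]=0
for X in(-90,-99):
  for z in(20,42): print(X,z,[proj(c,o+X*x+Y*y+[0,0,z]) for Y in(-38,-8,22)])
a=cv2.resize(im[230:300,200:370],(800,330),interpolation=cv2.INTER_CUBIC);cv2.imwrite('pics/g.png',cv2.convertScaleAbs(a,alpha=1.4))
g=im.sum(2)//3
print(g[250:285,246],g[250:285,252],g[250:285,310],g[250:285,316])
```

```text
-90 20 [array([248.08 , 258.136]), array([281.344, 258.18 ]), array([314.609, 258.193])]
-90 42 [array([245.655, 272.815]), array([281.061, 272.868]), array([316.469, 272.877])]
-99 20 [array([247.614, 249.699]), array([281.298, 249.741]), array([314.984, 249.758])]
-99 42 [array([245.124, 264.029]), array([281.008, 264.08 ]), array([316.895, 264.092])]
[123 122 121 121 120 121 121 120 120 120 114 101  91  85  79  80  80  79
  80  81  80  79  77  80  78  80  78  79  78  79  80  79  78  79  79] [121 121 121 121 121 121 122 121 122 120 115 101  89  82  79  80  79  79
  82  82  82  83  85  90  96 100  96  92  92  83  73  65  57  53  42] [122 121 121 121 121 119 119 120 120 118 115 108  97  92  94  98  99  98
  99  93  69  38  34  34  34  32  34  33  33  32  32  33  34  34  30] [120 120 121 120 121 120 122 121 120 120 121 116 109 104  97  97  98  99
  98 100 100  94  77  52  36  36  33  34  32  32  33  33  34  36  33]
```

View pics/g.png

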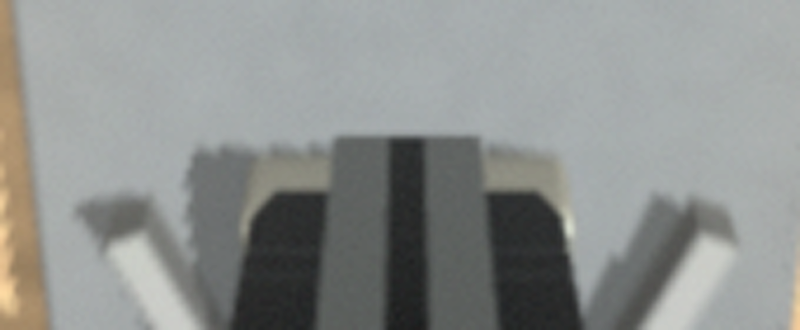

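The lower edge of the mould's near end is at row ~263, which puts it at press x ≈ -85 to -90 mm. With the solid stop felt on the push, that means it is home. The gripper is clear, so I'm handing in.

```bash
python3 -c "
from bench import arm
print(arm.job_done())"
```

```text
the job is handed in; nothing more can be done
None
```

I wound the plate up anticlockwise (about 1.95 rad), laid the mould on the apron, pushed it in until it met a solid stop, and handed the job in at about 23 s; the hand-in returned no verdict.

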